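Build up the terminal strip in order of size

ROBOT

A 6-joint arm with a two-finger parallel gripper is mounted at the origin on a cart in front of the work surface, level with it; the furniture and walls round the work are solid. World frame = base frame: x ahead of the robot, y to its left, z up, the work surface at z = 0. Lengths are in m, angles in rad, forces in N, time in s.
With the tool pointing down it reaches from about 0.25 to 0.725 m from the base axis. Payload 4 kg.
Tool frame: the origin (TCP) lies between the finger pads; the fingertips stand 25 mm ahead of it and the grasp point (between the pads) lies 6 mm ahead of it; z points along the fingers, y is the line along which they close (so a half turn about z gives the same grasp; the last joint's range is limited). The gripper opens to 85 mm and grips with 20 to 120 N. Pads are 22 mm wide; open, the fingers measure 114 mm over their backs; the gripper's body (76 mm by 85 mm) begins 54 mm behind the grasp point. The pads swing forward as they close: fully open they stand 13 mm farther back than shut.
Start: joints at [-1.217, 0.241, 0.005, 1.335, 0, 1.571], TCP at [0.173, -0.469, 0.256] pointing down, gripper open.
Joint ranges: [-2.72, 2.72], [-1.05, 1.87], [-1.09, 1.28], [-1.99, 2.15], [-1.42, 1.44], [-3.14, 3.14]. Speed limits (rad/s): [2.79, 2.79, 3.14, 3.14, 3.14, 3.14].

INTERFACE

Orientations are given as a unit quaternion [x, y, z, w].
In Python, from workcell import bot gives the robot as it stands. The module is installed in compiled form; this text tells all that it offers.
- The arm moves only by the shell command python3 -m pendant 'ROWS'. ROWS is JSON, one flat list of numbers, 7 for each row, row after row: the shift along the tool's x, y, z normalised to -1 to 1, where 1 is 0.5 m, then the turn, a rotation vector about the tool's x, y, z normalised to -1 to 1, where 1 is 180 degrees, then the opening, from 0 (shut) to 1 (fully open). In form: [tx, ty, tz, ax, ay, az, fingers, tx, ty, tz, ax, ay, az, fingers, ...]. A call has exactly 10 rows; each row is the pose to reach, as a shift and turn from the pose commanded when the call began, along the tool's axes at that moment, turning the shorter way round; what a row does not reach only later rows make up. A row lasts 1/12 s, in which the tool goes at most 41.7 mm and 7.16 degrees, less where a joint would pass 70% of its speed; a pose out of reach is approached as far as the arm can. A call with a number of a shift or a turn outside -1 to 1 is refused whole. A call with a gripper value outside its range is refused whole. The fingers move at their own pace and stop on an object; the grip force is fixed at half the most. Time passes only in rows, so rows that repeat a pose let the fingers close, or fill a call up. It gives the time, the measured TCP pose, the force, the opening and the grip force at its end, in the units of the state.
- bot.get_obs(): the state, without advancing time (a new reading comes with each control period).
- bot.camera(name): name is "scene" or "top" or "wrist"; returns a dict with "pixels" (384x512x3 uint8, red, green, blue), "mtx" (3x3 intrinsics, pixels), "k1" (the pictures are not rectified: a ray, as slopes to the right and down, at radius r is drawn at 1 + k1 r^2 times it, then the intrinsics apply), "cam_to_world" (4x4, takes a point from camera to world coordinates); the wrist camera has in their place "hand_eye" (4x4, takes a point from camera to tool coordinates, whose origin is the TCP and whose axes are the flange's). Camera axes: x right, y up, looking along -z (the intrinsics and any distortion apply to the point x, -y, -z); pixel columns grow to the right and rows downward; lengths in m; the calibration is good to about 2 mm. A picture is of the moment at which its call begins: read the wrist's pose just before it. There is no depth.
- bot.job_done(): hands the job in; it is judged then, once.
The state is a dict: "clock": time; "joint_pos": joint angles; "joint_vel": joint speeds; "tau": joint torques, N m; "eef_pos": TCP position; "tool_rot": TCP orientation; "ft_force": force on the tool from outside, world axes, zero at the start; "ft_torque": the same for the moment, N m; "grip_width": finger opening in m; "grasp_force": force on a finger pad.
Only numpy, scipy, OpenCV 4.12 (cv2) and the standard library are available. Lean on these libraries where they do the work, as an engineer would, in place of code of your own. Each camera call takes 0.05 s, during which the arm holds its last target. There are 200 camera calls.

TASK

Set the four grey terminal blocks down on the mounting rail so that each sits fully home astride it, in one close row in order of size: the largest right next to the main switch, where the heavy feed comes in, then each smaller one beside it, the smallest farthest from the switch. Leave no gap wider than about a centimetre between neighbours or between the switch and the first block, and do not shift the screwdriver, the cable connector or the roll of tape that lie about.

Things in the scene. Friction and masses are not known exactly. Their poses are not given: they have to be found in the camera images.
- block_40: Largest of four loose grey terminal blocks, standing: 56 mm long (x), 40 wide (y), 62 high (z), plain sides, screws and white strip on top; the same turned half round. Origin: centre of underside. A groove along y in the underside, 42 mm wide, 11 deep, mouth flared to 49, straddles the rail; seated, the origin is 6 mm above the table. Grip from above across the 56 mm ends, near the top.
- block_32: Second largest of four loose grey terminal blocks, standing: 56 mm long (x), 32 wide (y), 56 high (z), plain sides, screws and white strip on top; the same turned half round. Origin: centre of underside. A groove along y in the underside, 42 mm wide, 11 deep, mouth flared to 49, straddles the rail; seated, the origin is 6 mm above the table. Grip from above across the 56 mm ends, near the top.
- block_24: Second smallest of four loose grey terminal blocks, standing: 56 mm long (x), 24 wide (y), 50 high (z), plain sides, screws and white strip on top; the same turned half round. Origin: centre of underside. A groove along y in the underside, 42 mm wide, 11 deep, mouth flared to 49, straddles the rail; seated, the origin is 6 mm above the table. Grip from above across the 56 mm ends, near the top.
- block_16: Smallest of four loose grey terminal blocks, standing: 56 mm long (x), 16 wide (y), 44 high (z), plain sides, screws and white strip on top; the same turned half round. Origin: centre of underside. A groove along y in the underside, 42 mm wide, 11 deep, mouth flared to 49, straddles the rail; seated, the origin is 6 mm above the table. Grip from above across the 56 mm ends, near the top.
- rail_plate: Fixed steel plate, 150 x 335 x 2 mm, on the table, carrying an aluminium mounting rail 35 mm wide and 310 mm long along the plate's y, its top 17 mm above the table. Origin at table height under the middle of the rail; y along the rail, z up. A closed grey wiring duct, 26 mm wide, its top 32 mm above the table, runs parallel to the rail at x = +88 mm.
- main_switch: Off-white main switch with a black toggle bar, fixed on one end of the rail (either end): 54 mm along the rail (y), 84 mm across it, top about 76 mm above the table. Origin on the rail's centre line, in the middle of its width, 6 mm above the table; axes as the plate's.
- end_bracket: Narrow grey end bracket with one screw on top, fixed on the other end of the rail: 12 mm along the rail (y), 56 mm across it, top 48 mm above the table. Origin as for the main switch. About 190 to 210 mm of free rail lie between it and the switch.
- screwdriver: Loose black screwdriver, 165 x 20 x 24 mm, lying along its x near the blocks; origin at the centre of its underside. To be left alone. Beyond the row of blocks stand two fixed crimping machines, about 0.3 m tall, their fronts at about x = 0.53 m, one from y = -0.03 to -0.19 m, one from -0.40 to -0.57 m: carry the blocks past in front of them.
- connector: Loose black round cable connector, 32 x 64 x 28 mm, lying along its y near the blocks; origin at the centre of its underside. To be left alone.
- black_tape: Loose roll of black tape, 56 mm across, 19 mm high, lying flat; origin at the centre of its underside. To be left alone.

How it is judged:
At the end, for the whole second after the job is handed in: All four blocks are seated upright astride the rail (groove roof on the rail within 3 mm in height, within 6 mm of its centre line, within 0.15 rad of its direction), at rest, and in the order switch, 40, 32, 24, 16 mm wide, with no gap over 13 mm between neighbours (z of block_40 in the frame of rail_plate between 0.003 and 0.009 m and x of block_40 in the frame of rail_plate between -0.006 and 0.006 m and angle between the y axis of each of block_40, block_32, block_24, block_16 and the y axis of rail_plate, either way round below 0.15 rad and angle between each of block_40, block_32, block_24, block_16's own z axis and vertical below 0.1 rad and linear speed of each of block_40, block_32, block_24, block_16 below 0.01 m/s and z of block_32 in the frame of rail_plate between 0.003 and 0.009 m and x of block_32 in the frame of rail_plate between -0.006 and 0.006 m and z of block_24 in the frame of rail_plate between 0.003 and 0.009 m and x of block_24 in the frame of rail_plate between -0.006 and 0.006 m and z of block_16 in the frame of rail_plate between 0.003 and 0.009 m and x of block_16 in the frame of rail_plate between -0.006 and 0.006 m and horizontal distance between main_switch and block_40 below 0.06 m and horizontal distance between block_40 and block_32 below 0.049 m and horizontal distance between block_32 and block_24 below 0.041 m and horizontal distance between block_24 and block_16 below 0.033 m); the robot touches nothing.
It fails at once if the screwdriver is shifted by more than 25 mm (distance of screwdriver from where it was at the start of the episode above 0.025 m).
It fails at once if the cable connector is shifted by more than 25 mm (distance of connector from where it was at the start of the episode above 0.025 m).
It fails at once if the roll of tape is shifted by more than 25 mm (distance of black_tape from where it was at the start of the episode above 0.025 m).
It also fails if it takes over 104 s, if anything falls off the work surface, if the arm or the gripper's body presses on something with over 40 N, if the wrist force passes 120 N, or if a joint passes its speed limit or range.

## Working session

There is one attempt and no reset: what is moved stays moved. The work goes in short steps, Python scripts to look and compute and a shell command to move; the robot and the scene stay as the last step left them, time stands still between calls to the robot, and variables do not carry over. Pictures are saved under pics/ and viewed, at most 18 in all, crops included, and the job is handed in when it is done.

```bash
mkdir -p pics; cat > h.py <<'E'
import numpy as np, cv2
from workcell import bot
from scipy.spatial.transform import Rotation as R
def snap(name,fn):
    o=bot.get_obs(); c=bot.camera(name)
    cv2.imwrite('pics/'+fn+'.png',cv2.cvtColor(c['pixels'],cv2.COLOR_RGB2BGR))
    if 'cam_to_world' in c: T=np.array(c['cam_to_world'])
    else:
        W=np.eye(4); W[:3,:3]=R.from_quat(o['tool_rot']).as_matrix(); W[:3,3]=o['eef_pos']; T=W@np.array(c['hand_eye'])
    np.savez('pics/'+fn+'.npz',T=T,K=np.array(c['mtx']),k1=c['k1'])
def px2w(fn,uv,z):
    d=np.load('pics/'+fn+'.npz'); K,T,k=d['K'],d['T'],float(d['k1'])
    out=[]
    zs=np.broadcast_to(z,(len(uv),))
    for (u,v),zz in zip(uv,zs):
        p=np.array([(u-K[0,2])/K[0,0],(v-K[1,2])/K[1,1]]); q=p.copy()
        for _ in range(30): q=p/(1+k*(q@q))
        r=T[:3,:3]@np.array([q[0],-q[1],-1]); o=T[:3,3]
        out.append(o+r*(zz-o[2])/r[2])
    return np.array(out)
E
python3 - <<'E'
from h import *
np.set_printoptions(precision=3,suppress=True)
for n in ('scene','top','wrist'): snap(n,n+'0')
for n in ('scene0','top0'): print(np.load('pics/'+n+'.npz')['T'])
o=bot.get_obs(); print(o, R.from_quat(o['tool_rot']).as_matrix())
E
```

```text
[[-0.822  0.452 -0.348  0.096]
 [-0.57  -0.643  0.511  0.582]
 [ 0.007  0.618  0.786  0.993]
 [ 0.     0.     0.     1.   ]]
[[ 0.005  0.988 -0.155  0.366]
 [-1.     0.007  0.008 -0.044]
 [ 0.009  0.155  0.988  1.054]
 [ 0.     0.     0.     1.   ]]
{'clock': 0.15, 'joint_pos': array([-1.217,  0.241,  0.004,  1.335, -0.   ,  1.571]), 'joint_vel': array([ 0.001, -0.003,  0.006, -0.   , -0.001, -0.001]), 'tau': array([ -0.002, -37.264,  25.264,   0.012,  -0.   ,   0.   ]), 'eef_pos': array([ 0.173, -0.469,  0.256]), 'tool_rot': array([ 0.984,  0.176, -0.   , -0.001]), 'ft_force': array([0.009, 0.551, 0.498]), 'ft_torque': array([-0.015, -0.02 ,  0.004]), 'grasp_force': 0.0, 'grip_width': 0.08529245359934003} [[ 0.938  0.346 -0.001]
 [ 0.346 -0.938  0.002]
 [-0.    -0.002 -1.   ]]
```

View pics/top0.png

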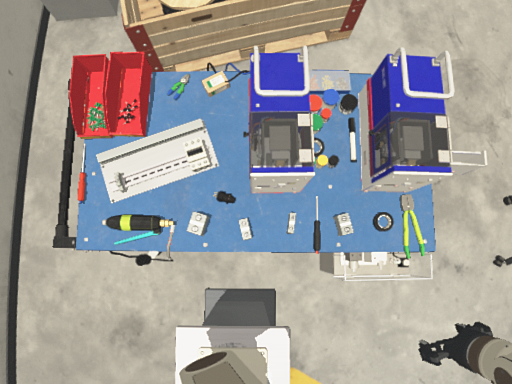

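View pics/scene0.png

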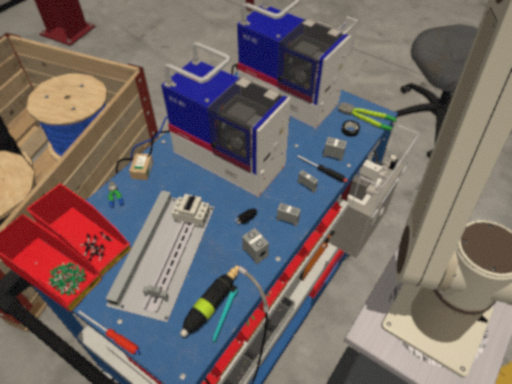

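The top picture shows the rail plate at (100–215, 120–200), with the switch at its right end near (195,155) and the bracket near (122,182). The blocks are near (198,223), (245,229), (292,223) and (344,223). The connector is near (225,197), the screwdriver near (317,228) and the tape near (383,221). I'll enlarge both areas.

```bash
python3 - <<'E'
import cv2,numpy as np
i=cv2.imread('pics/top0.png')
a=cv2.resize(i[115:205,90:223],None,fx=4,fy=4,interpolation=cv2.INTER_CUBIC)
b=cv2.resize(i[205:255,180:400],(792,180),interpolation=cv2.INTER_CUBIC)
c=np.zeros((600,800,3),np.uint8); c[:360,:532]=a; c[400:580,:792]=b
s=cv2.imread('pics/top0.png')[180:250,60:130]
cv2.imwrite('pics/crop1.png',c)
E
```

```text
(no output)
```

View pics/crop1.png

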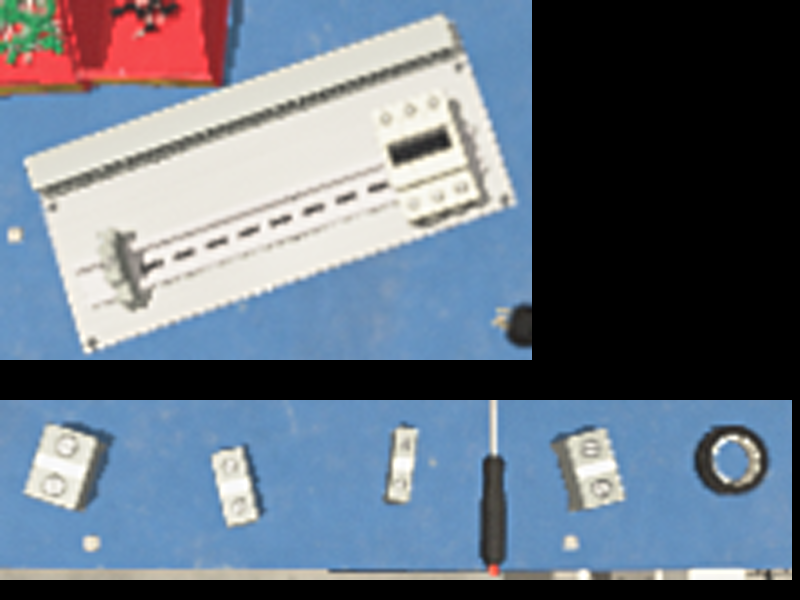

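```bash
python3 - <<'E'
from h import *
np.set_printoptions(precision=4,suppress=True)
A=lambda p:[(90+(x+.5)/4-.5,115+(y+.5)/4-.5) for x,y in p]
B=lambda p:[(180+(x+.5)/3.6-.5,205+(y-400+.5)/3.6-.5) for x,y in p]
r=px2w('top0',A([(150,267),(375,187)]),.017);print('rail',r, np.degrees(np.arctan2(*(r[0]-r[1])[[0,1]])))
p=px2w('top0',A([(88,352),(516,205)]),.002);print('plate edge',p, np.degrees(np.arctan2(*(p[0]-p[1])[[0,1]])),p.mean(0))
print('switch',px2w('top0',A([(372,110),(447,92),(478,195),(405,222)]),[.05]*4))
for n,c,h in [('40',[(45,424),(98,438),(78,510),(25,492)],.062),('24',[(211,451),(240,445),(259,519),(230,526)],.05),('16',[(392,428),(418,430),(410,503),(386,500)],.044),('32',[(565,438),(606,430),(624,500),(582,509)],.056)]:
    w=px2w('top0',B(c),h); print(n,w.mean(0),'ang',np.degrees(np.arctan2(*((w[0]+w[1]-w[2]-w[3])[[1,0]]))),np.linalg.norm(w[0]-w[1]),np.linalg.norm(w[1]-w[2]))
print('tape,driver tip/handle,conn',px2w('top0',B([(732,460),(493,400),(493,570)]),.01),px2w('top0',[(225,197)],.014))
d=np.load('pics/wrist0.npz');T=np.eye(4)
print(bot.camera('wrist')['hand_eye'],d['K'])
E
```

```text
rail [[0.5569 0.3089 0.017 ]
 [0.6166 0.1465 0.017 ]] -20.20127665242228
plate edge [[0.4963 0.3569 0.002 ]
 [0.6072 0.0451 0.002 ]] -19.578318501262252 [0.5518 0.201  0.002 ]
switch [[0.6647 0.1448 0.05  ]
 [0.678  0.0918 0.05  ]
 [0.6032 0.0678 0.05  ]
 [0.5836 0.1184 0.05  ]]
40 [0.4357 0.0962 0.062 ] ang -14.607074624689405 0.041518825979844604 0.055708661145211384
24 [ 0.423  -0.0337  0.05  ] ang 14.765040502646713 0.022441337662828395 0.057699958525528484
16 [ 0.4393 -0.1606  0.044 ] ang -6.0393398571043875 0.02003325200433597 0.05619180309145046
32 [ 0.4357 -0.3065  0.056 ] ang 12.635246465418149 0.03256172454707102 0.05471572358655812
tape,driver tip/handle,conn [[ 0.4462 -0.4317  0.01  ]
 [ 0.4939 -0.2383  0.01  ]
 [ 0.3596 -0.2359  0.01  ]] [[0.5137 0.0241 0.014 ]]
[[ 0.0001  0.9538  0.3004  0.0751]
 [ 1.     -0.0003  0.0007 -0.0006]
 [ 0.0008  0.3004 -0.9538 -0.1164]
 [ 0.      0.      0.      1.    ]] [[284.2682   0.     254.7479]
 [  0.     284.2682 189.3816]
 [  0.       0.       1.    ]]
```

View pics/wrist0.png

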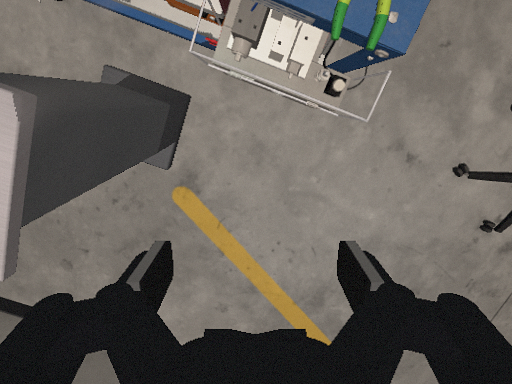

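```bash
cat >> h.py <<'E'
def row(x,y,z,head,pos=None,rot=None):
    """row to reach world TCP x,y,z, tool x at heading head (deg), from measured pose"""
    o=bot.get_obs(); p=np.array(o['eef_pos']); M=R.from_quat(o['tool_rot'])
    h=np.radians(head); X=np.array([np.cos(h),np.sin(h),0]); Z=np.array([0,0,-1.]); D=R.from_matrix(np.stack([X,np.cross(Z,X),Z],1))
    t=M.inv().apply(np.array([x,y,z])-p)/.5; a=(M.inv()*D).as_rotvec()/np.pi
    print('row',np.round(np.r_[t,a],4).tolist(),'dist',round(float(np.linalg.norm(t)*.5),3))
def st():
    o=bot.get_obs(); M=R.from_quat(o['tool_rot']).as_matrix()
    print('t',round(o['clock'],2),'p',np.round(o['eef_pos'],4),'head',round(float(np.degrees(np.arctan2(M[1,0],M[0,0]))),2),'zdn',np.round(M[:,2],4),'F',np.round(o['ft_force'],1),'w',round(o['grip_width'],4),'g',o['grasp_force'],'j',np.round(o['joint_pos'],2))
E
python3 -c "
from h import *
row(.436,.096,.2,75)"
```

```text
row [0.8845, -0.8772, 0.1127, -0.0004, -0.0002, -0.3041] dist 0.625
```

```bash
python3 -m pendant '[0.885,-0.877,0.113,0,0,-0.304,1,0.885,-0.877,0.113,0,0,-0.304,1,0.885,-0.877,0.113,0,0,-0.304,1,0.885,-0.877,0.113,0,0,-0.304,1,0.885,-0.877,0.113,0,0,-0.304,1,0.885,-0.877,0.113,0,0,-0.304,1,0.885,-0.877,0.113,0,0,-0.304,1,0.885,-0.877,0.113,0,0,-0.304,1,0.885,-0.877,0.113,0,0,-0.304,1,0.885,-0.877,0.113,0,0,-0.304,1]'; python3 -c "
from h import *
st();row(.436,.096,.2,75)"
```

```text
clock: 1.03
eef_pos: [0.3488, -0.091, 0.2187]
tool_rot: [0.793, 0.609, 0.0, 0.0]
ft_force: [1.3, -0.9, 0.2]
grip_width: 0.0853
grasp_force: 0.0
t 1.03 p [ 0.3488 -0.091   0.2187] head 74.98 zdn [ 8.e-04 -3.e-04 -1.e+00] F [ 1.3 -0.9  0.2] w 0.0853 g 0.0 j [-0.26 -0.01 -0.39  1.2  -0.    1.58]
row [0.4064, 0.0716, 0.0374, 0.0003, 0.0, -0.0001] dist 0.207
```

```bash
python3 -m pendant '[0.4,0.07,0.037,0,0,0,1,0.4,0.07,0.037,0,0,0,1,0.4,0.07,0.037,0,0,0,1,0.4,0.07,0.037,0,0,0,1,0.4,0.07,0.037,0,0,0,1,0.4,0.07,0.037,0,0,0,1,0.4,0.07,0.037,0,0,0,1,0.4,0.07,0.037,0,0,0,1,0.4,0.07,0.037,0,0,0,1,0.4,0.07,0.037,0,0,0,1]' >/dev/null; python3 -c "
from h import *
st();snap('wrist','w40')"
```

```text
t 1.87 p [0.4337 0.09   0.2004] head 74.87 zdn [-1.e-04 -2.e-04 -1.e+00] F [-0.9 -0.  -0.1] w 0.0852 g 0.0 j [ 0.2   0.16 -0.24  1.17 -0.    2.04]
```

View pics/w40.png

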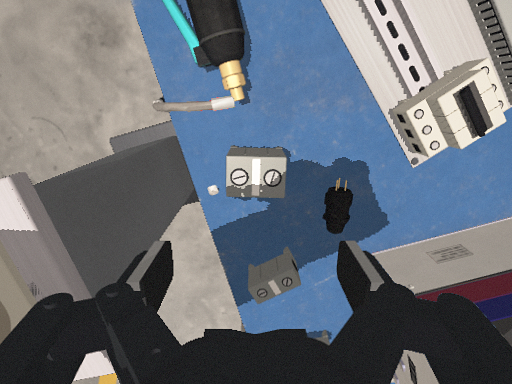

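Block 40 is at (227–286, 149–192), the drill with its brass nose and cable is above left at (160–245, 0–110), and the connector is at (338,208). Block 24 is at (274,275) and the switch at (450,110).

```bash
python3 -c "
from h import *
w=px2w('w40',[(227,149),(286.5,149),(285.5,192),(226.5,191)],.062);print(w,w.mean(0),np.linalg.norm(w[0]-w[1]),np.linalg.norm(w[1]-w[2]),w[1]-w[0],np.degrees(np.arctan2(*(w[1]-w[0])[[1,0]])))
w=px2w('w40',[(226,199),(286,199)],0.0);print(w)
print(px2w('w40',[(160,105),(238,100),(230,75)],[.02,.02,.03]))
s=px2w('w40',[(389,101),(416,166)],[.03,.008]);print('sw',s)
x,y=.436,.096
"
```

```text
[[0.41681075 0.13010918 0.062     ]
 [0.46850005 0.1161406  0.062     ]
 [0.45827395 0.07676311 0.062     ]
 [0.4048898  0.09221673 0.062     ]] [0.43711864 0.10380741 0.062     ] 0.05354348171160981 0.04068365996296146 [ 0.05168929 -0.01396858  0.        ] -15.122461110003274
[[0.38999486 0.06536083 0.        ]
 [0.45839555 0.04687354 0.        ]]
[[0.35872022 0.18485605 0.02      ]
 [0.43579096 0.1687392  0.02      ]
 [0.4353186  0.19230418 0.03      ]]
sw [[0.57771014 0.12995618 0.03      ]
 [0.60805962 0.04980389 0.008     ]]
```

```bash
python3 -c "
from h import *
i=cv2.imread('pics/w40.png');cv2.imwrite('pics/c40.png',cv2.resize(i[135:215,210:300],None,fx=6,fy=6,interpolation=cv2.INTER_CUBIC))
w=px2w('w40',[(227,157),(287,157),(286,198),(226.5,198)],.062);print(w.mean(0),np.linalg.norm(w[0]-w[1]),np.linalg.norm(w[1]-w[2]),np.degrees(np.arctan2(*(w[1]-w[0])[[1,0]])))
print(px2w('w40',[(239.5,177.5),(272.5,177.5)],.062))
"
```

```text
[0.43554989 0.09709899 0.062     ] 0.054444667716124204 0.03937635986239304 -15.122486991260727
[[0.42033955 0.10165883 0.062     ]
 [0.44987857 0.09367524 0.062     ]]
```

View pics/c40.png

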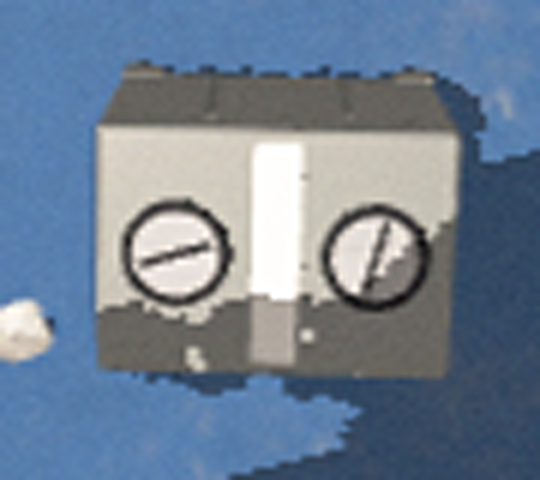

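```bash
python3 -c "
from h import *
row(.4355,.097,.05,74.7)"
```

```text
row [0.0144, -0.0005, 0.3009, 0.0001, -0.0, 0.0009] dist 0.151
```

```bash
python3 -m pendant '[0.0145,0,0.05,0,0,0,1,0.0145,0,0.12,0,0,0,1,0.0145,0,0.19,0,0,0,1,0.0145,0,0.25,0,0,0,1,0.0145,0,0.301,0,0,0,1,0.0145,0,0.301,0,0,0,1,0.0145,0,0.301,0,0,0,0,0.0145,0,0.301,0,0,0,0,0.0145,0,0.301,0,0,0,0,0.0145,0,0.301,0,0,0,0]' ; python3 -m pendant '[0,0,0,0,0,0,0,0,0,0,0,0,0,0,0,0,0,0,0,0,0,0,0,-0.04,0,0,0,0,0,0,-0.08,0,0,0,0,0,0,-0.14,0,0,0,0,0,0,-0.2,0,0,0,0,0,0,-0.26,0,0,0,0,0,0,-0.3,0,0,0,0,0,0,-0.3,0,0,0,0]'; python3 -c "
from h import *
st();snap('wrist','w40b')"
```

```text
clock: 2.75
eef_pos: [0.438, 0.0984, 0.0519]
tool_rot: [0.794, 0.609, 0.002, 0.001]
ft_force: [1.1, -0.8, 4.2]
grip_width: 0.0553
grasp_force: 63.9
clock: 3.58
eef_pos: [0.439, 0.0989, 0.205]
tool_rot: [0.793, 0.609, 0.005, 0.002]
ft_force: [-0.4, -0.2, -2.3]
grip_width: 0.0553
grasp_force: 64.5
t 3.58 p [0.439  0.0989 0.205 ] head 75.0 zdn [ 0.0103  0.0024 -0.9999] F [-0.4 -0.2 -2.3] w 0.0553 g 64.47952508926392 j [ 0.22  0.17 -0.23  1.17  0.    2.05]
```

```bash
python3 -c "
from h import *
row(.50,.075,.22,110)"
```

```text
row [-0.0133, 0.1327, -0.0342, 0.0022, -0.0004, -0.1945] dist 0.069
```

```bash
python3 -m pendant '[-0.013,0.132,-0.034,0.002,0,-0.194,0,-0.013,0.132,-0.034,0.002,0,-0.194,0,-0.013,0.132,-0.034,0.002,0,-0.194,0,-0.013,0.132,-0.034,0.002,0,-0.194,0,-0.013,0.132,-0.034,0.002,0,-0.194,0,-0.013,0.132,-0.034,0.002,0,-0.194,0,-0.013,0.132,-0.034,0.002,0,-0.194,0,-0.013,0.132,-0.034,0.002,0,-0.194,0,-0.013,0.132,-0.034,0.002,0,-0.194,0,-0.013,0.132,-0.034,0.002,0,-0.194,0]' >/dev/null; python3 -c "
from h import *
st();snap('wrist','wr1')"
```

```text
t 4.47 p [0.4979 0.0749 0.2165] head 109.86 zdn [-6.5e-03 -3.0e-04 -1.0e+00] F [-0.4 -0.9 -2. ] w 0.0553 g 64.77226853370667 j [ 0.15  0.27 -0.06  1.25  0.    1.37]
```

View pics/wr1.png

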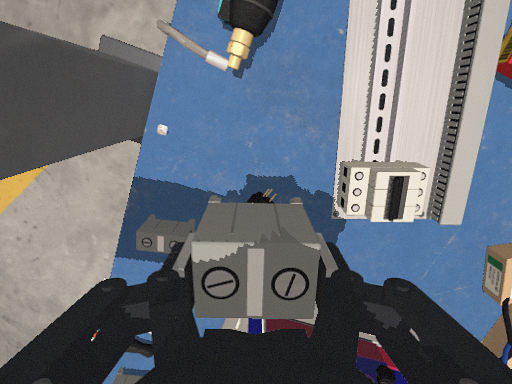

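The held block is at (193–318, 200–318), the switch is at (340–432, 160–222), and the rail slots run from about (392,5) to (377,148). I'll enlarge the switch and rail.

```bash
python3 -c "
import cv2
i=cv2.imread('pics/wr1.png');cv2.imwrite('pics/c1.png',cv2.resize(i[85:235,325:485],None,fx=4,fy=4,interpolation=cv2.INTER_CUBIC))"
```

```text
(no output)
```

View pics/c1.png

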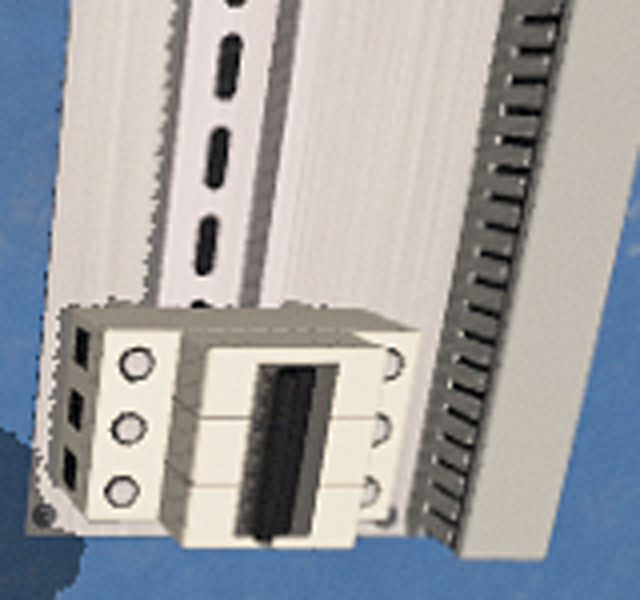

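```bash
python3 -c "
from h import *
np.set_printoptions(precision=4,suppress=True)
o=bot.get_obs()
C=lambda p:[(325+(x+.5)/4-.5,85+(y+.5)/4-.5) for x,y in p]
r=px2w('wr1',C([(229,65),(217,158),(205,245)])+[(392,12),(389,44),(383,94)],.017);print(r)
c=r.mean(0);v=np.linalg.svd(r-c)[2][0];v=v*np.sign(v[1]);print('line',c,v,np.degrees(np.arctan2(v[1],v[0])),'res',(r-c)@np.array([v[1],-v[0],0]))
f=px2w('wr1',C([(200,305),(295,347),(208,347),(383,347),(140,330)]),[.017,.076,.076,.076,.05]);print('face',f,(f-c)@v,(f-c)@np.array([v[1],-v[0],0]))
m=px2w('wr1',[(220,283),(290.5,283)],.2165+.010);print('held screws',m, m.mean(0)-[.4979,.0749,0])
"
```

```text
[[0.5963 0.1931 0.017 ]
 [0.6044 0.1701 0.017 ]
 [0.6121 0.1477 0.017 ]
 [0.5674 0.2726 0.017 ]
 [0.5779 0.2455 0.017 ]
 [0.5942 0.1998 0.017 ]]
line [0.5921 0.2048 0.017 ] [-0.3356  0.942  -0.    ] 109.6118316885496 res [ 0.0001 -0.     -0.0003 -0.0004  0.0003  0.0004]
face [[0.6185 0.1319 0.017 ]
 [0.6164 0.1335 0.076 ]
 [0.5972 0.1265 0.076 ]
 [0.636  0.1406 0.076 ]
 [0.5916 0.1224 0.05  ]] [-0.0776 -0.0754 -0.0755 -0.0752 -0.0775] [ 0.0005 -0.001  -0.0214  0.0198 -0.0281]
held screws [[0.4816 0.0699 0.2265]
 [0.5107 0.0806 0.2265]] [-0.0017  0.0004  0.2265]
```

```bash
cat >> h.py <<'E'
RC=np.array([.5921,.2048]);RV=np.array([-.3356,.942])
def rail(s,z,head=109.6,off=0):
    p=RC+RV*s+off*np.array([.942,.3356]); print('target',p); row(p[0],p[1],z,head)
E
python3 -c "
from h import *
rail(-.0525,.13)"
```

```text
target [0.609719 0.155345]
row [0.0751, 0.266, 0.1717, -0.0019, -0.0006, 0.0015] dist 0.163
```

```bash
python3 -m pendant '[0.075,0.266,0.04,-0.002,0,0.0015,0,0.075,0.266,0.08,-0.002,0,0.0015,0,0.075,0.266,0.1,-0.002,0,0.0015,0,0.075,0.266,0.172,-0.002,0,0.0015,0,0.075,0.266,0.172,-0.002,0,0.0015,0,0.075,0.266,0.172,-0.002,0,0.0015,0,0.075,0.266,0.172,-0.002,0,0.0015,0,0.075,0.266,0.172,-0.002,0,0.0015,0,0.075,0.266,0.172,-0.002,0,0.0015,0,0.075,0.266,0.172,-0.002,0,0.0015,0]' >/dev/null; python3 -c "
from h import *
st();rail(-.0525,.058)"
```

```text
t 5.35 p [0.6105 0.155  0.1326] head 109.59 zdn [ 0.0035  0.0028 -1.    ] F [ 0.5  0.  -1.3] w 0.0552 g 64.60893630981445 j [0.25 0.57 0.17 1.17 0.   1.48]
target [0.609719 0.155345]
row [0.001, -0.0019, 0.1491, 0.0014, -0.0005, -0.0] dist 0.075
```

```bash
python3 -m pendant '[0.001,-0.0015,0.03,0.001,0,0,0,0.001,-0.0015,0.06,0.001,0,0,0,0.001,-0.0015,0.08,0.001,0,0,0,0.001,-0.0015,0.1,0.001,0,0,0,0.001,-0.0015,0.112,0.001,0,0,0,0.001,-0.0015,0.122,0.001,0,0,0,0.001,-0.0015,0.132,0.001,0,0,0,0.001,-0.0015,0.14,0.001,0,0,0,0.001,-0.0015,0.147,0.001,0,0,0,0.001,-0.0015,0.149,0.001,0,0,0]'; python3 -c "
from h import *
st();rail(-.0525,.058)"
```

```text
clock: 6.18
eef_pos: [0.6088, 0.1556, 0.0681]
tool_rot: [0.576, 0.817, 0.001, 0.0]
ft_force: [-28.3, -8.3, 62.8]
grip_width: 0.0554
grasp_force: 72.0
t 6.18 p [0.6088 0.1556 0.0681] head 109.63 zdn [ 0.0021  0.0021 -1.    ] F [-28.3  -8.3  62.8] w 0.0554 g 72.02350616455078 j [0.25 0.62 0.08 1.03 0.   1.48]
target [0.609719 0.155345]
row [-0.0012, 0.0014, 0.0202, 0.0008, -0.0004, 0.0002] dist 0.01
```

```bash
python3 -m pendant '[0,0,-0.015,0,0,0,0,0,0,-0.03,0,0,0,0,0,-0.006,-0.03,0,0,0,0,0,-0.006,-0.03,0,0,0,0,0,-0.006,-0.025,0,0,0,0,0,-0.006,-0.02,0,0,0,0,0,-0.006,-0.015,0,0,0,0,0,-0.006,-0.012,0,0,0,0,0,-0.006,-0.01,0,0,0,0,0,-0.006,-0.008,0,0,0,0]'; python3 -c "
from h import *
st()"
```

```text
clock: 7.02
eef_pos: [0.6059, 0.1546, 0.0686]
tool_rot: [0.576, 0.817, 0.001, -0.0]
ft_force: [-24.2, -6.5, 57.5]
grip_width: 0.055
grasp_force: 71.6
t 7.02 p [0.6059 0.1546 0.0686] head 109.64 zdn [-0.      0.0017 -1.    ] F [-24.2  -6.5  57.5] w 0.055 g 71.5740555524826 j [0.25 0.62 0.08 1.03 0.   1.48]
```

```bash
python3 -m pendant '[0,0,-0.015,0,0,0,0,0,0,-0.03,0,0,0,0,0,0.003,-0.04,0,0,0,0,0,0.006,-0.04,0,0,0,0,0,0.006,-0.04,0,0,0,0,0,0.006,-0.04,0,0,0,0,0,0.006,-0.04,0,0,0,0,0,0.006,-0.04,0,0,0,0,0,0.006,-0.04,0,0,0,0,0,0.006,-0.04,0,0,0,0]' >/dev/null; python3 -c "
from h import *
st();snap('wrist','wr2')
i=cv2.imread('pics/wr2.png');cv2.imwrite('pics/wr2b.png',cv2.resize(i[60:360,90:490],None,fx=2,fy=2,interpolation=cv2.INTER_CUBIC))"
```

```text
t 7.85 p [0.6088 0.1556 0.0791] head 109.64 zdn [-3.8e-03  7.0e-04 -1.0e+00] F [-0.2 -0.2 -1.9] w 0.0554 g 64.7715961933136 j [0.25 0.61 0.1  1.06 0.   1.48]
```

View pics/wr2b.png

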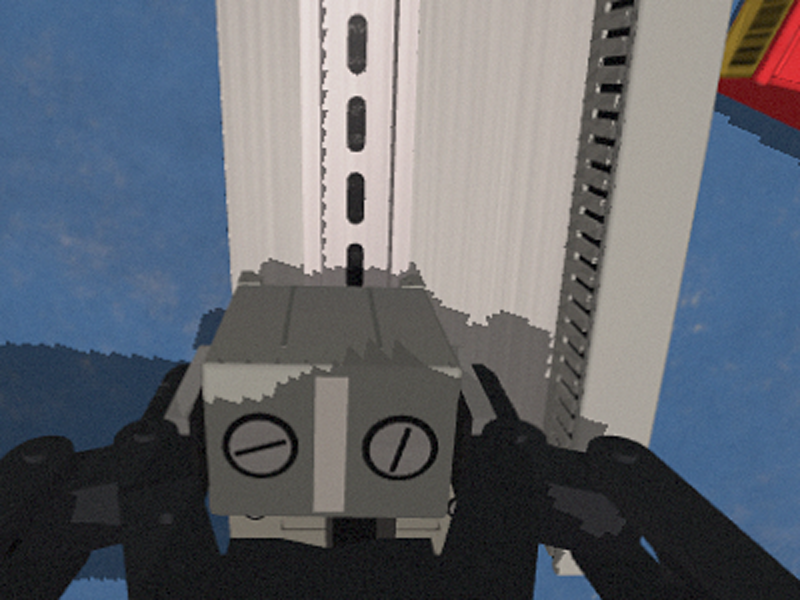

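```bash
python3 -c "
from h import *
np.set_printoptions(precision=4,suppress=True)
C=lambda p:[(90+(x+.5)/2-.5,60+(y+.5)/2-.5) for x,y in p]
r=px2w('wr2',C([(357,43),(356.5,124),(356,198),(355,265)]),.017)
n=np.array([.942,.3356]);print(r,(r[:,:2]-RC)@n,(r[:,:2]-RC)@RV)
t=bot.get_obs()['eef_pos'][:2];print('tcp',(t-RC)@n,(t-RC)@RV)
b=px2w('wr2',C([(240,288),(430,288),(248,275),(412,275)]),[.027,.027,.027,.027]);print((b[:,:2]-RC)@n,(b[:,:2]-RC)@RV)
e=px2w('wr2',C([(322,200),(396,200),(323,124),(400,124)]),.017);print('edges',(e[:,:2]-RC)@n)
b=px2w('wr2',C([(204,363),(462,363),(208,514),(460,514)]),.079+.010);print((b[:,:2]-RC)@n,(b[:,:2]-RC)@RV)
"
```

```text
[[0.5848 0.2409 0.017 ]
 [0.5929 0.2189 0.017 ]
 [0.6007 0.1973 0.017 ]
 [0.6083 0.1761 0.017 ]] [0.0053 0.0054 0.0056 0.0056] [ 0.0364  0.013  -0.01   -0.0324]
tcp -0.0006336339480338814 -0.05190960415810675
[-0.0311  0.0289 -0.0284  0.0231] [-0.0369 -0.0368 -0.0326 -0.0325]
edges [-0.0052  0.0184 -0.0048  0.0188]
[-0.0288  0.0251 -0.0305  0.0275] [-0.0307 -0.0306 -0.0695 -0.0693]
```

```bash
python3 -c "
from h import *
rail(-.050,.0579,off=.006)"
```

```text
target [0.614532  0.1597136]
row [0.0037, 0.0134, 0.0427, -0.001, -0.0006, 0.0002] dist 0.022
```

```bash
python3 -m pendant '[0.0037,0.0134,0,0,0,0,0,0.0037,0.0134,0,0,0,0,0,0.0037,0.0134,0.01,0,0,0,0,0.0037,0.0134,0.02,0,0,0,0,0.0037,0.0134,0.024,0,0,0,0,0.0037,0.0134,0.028,0,0,0,0,0.0037,0.0134,0.032,0,0,0,0,0.0037,0.0134,0.036,0,0,0,0,0.0037,0.0134,0.04,0,0,0,0,0.0037,0.0134,0.041,0,0,0,0]'; python3 -c "
from h import *
st()"
```

```text
clock: 8.73
eef_pos: [0.6144, 0.1596, 0.0585]
tool_rot: [0.576, 0.817, -0.001, -0.002]
ft_force: [0.6, 0.6, -1.9]
grip_width: 0.0551
grasp_force: 64.8
t 8.73 p [0.6144 0.1596 0.0585] head 109.64 zdn [-3.8e-03  7.0e-04 -1.0e+00] F [ 0.6  0.6 -1.9] w 0.0551 g 64.75725889205933 j [0.25 0.65 0.1  1.03 0.   1.48]
```

```bash
python3 -m pendant '[0,0,0.001,0,0,0,0,0,0,0.001,0,0,0,1,0,0,0.001,0,0,0,1,0,0,0.001,0,0,0,1,0,0,0.001,0,0,0,1,0,0,0.001,0,0,0,1,0,0,-0.03,0,0,0,1,0,0,-0.1,0,0,0,1,0,0,-0.18,0,0,0,1,0,0,-0.26,0,0,0,1]'; python3 -c "
from h import *
st();row(.4357,-.3065,.2,102.6)"
```

```text
clock: 9.57
eef_pos: [0.6142, 0.1594, 0.1896]
tool_rot: [0.576, 0.817, -0.001, -0.002]
ft_force: [1.0, 0.3, 0.3]
grip_width: 0.0854
grasp_force: 0.0
t 9.57 p [0.6142 0.1594 0.1896] head 109.64 zdn [-5.4e-03  2.0e-04 -1.0e+00] F [1.  0.3 0.3] w 0.0854 g 0.0 j [0.25 0.55 0.29 1.32 0.   1.48]
row [-0.7575, -0.6496, -0.0191, -0.0016, -0.0006, 0.0391] dist 0.499
```

```bash
python3 -m pendant '[-0.02,-0.1,-0.02,0,0,0,1,-0.121,-0.434,-0.019,0,0,0,1,-0.121,-0.434,-0.019,0,0,0,1,-0.121,-0.434,-0.019,0,0,0,1,-0.121,-0.434,-0.019,0,0,0,1,-0.121,-0.434,-0.019,0,0,0,1,-0.121,-0.434,-0.019,0,0,0,1,-0.76,-0.65,-0.019,0,0,0.03,1,-0.76,-0.65,-0.019,0,0,0.03,1,-0.76,-0.65,-0.019,0,0,0.03,1]'>/dev/null; python3 -c "
from h import *
st();row(.4357,-.3065,.2,102.6)"
```

```text
t 10.4 p [ 0.4342 -0.0959  0.1996] head 104.43 zdn [-6.e-04  4.e-04 -1.e+00] F [1.1 1.  0.3] w 0.0856 g 0.0 j [-0.22  0.17 -0.24  1.16  0.    1.1 ]
row [-0.4087, -0.1021, -0.0011, -0.0001, -0.0002, 0.0102] dist 0.211
```

```bash
python3 -m pendant '[-0.4,-0.1,0,0,0,0.01,1,-0.4,-0.1,0,0,0,0.01,1,-0.4,-0.1,0,0,0,0.01,1,-0.4,-0.1,0,0,0,0.01,1,-0.4,-0.1,0,0,0,0.01,1,-0.4,-0.1,0,0,0,0.01,1,-0.4,-0.1,0,0,0,0.01,1,-0.4,-0.1,0,0,0,0.01,1,-0.4,-0.1,0,0,0,0.01,1,-0.4,-0.1,0,0,0,0.01,1]'>/dev/null; python3 -c "
from h import *
st();snap('wrist','w32');snap('top','top1')
i=cv2.imread('pics/w32.png');j=cv2.imread('pics/top1.png')
c=np.zeros((600,800,3),np.uint8);c[:384,:512]=i;c[390:590,:240]=cv2.resize(j[135:185,165:225],None,fx=4,fy=4,interpolation=cv2.INTER_CUBIC)
c[390:600,300:720]=cv2.resize(i[130:235,170:380],None,fx=2,fy=2,interpolation=cv2.INTER_CUBIC);cv2.imwrite('pics/c32.png',c)"
```

```text
t 11.23 p [ 0.4343 -0.3     0.1988] head 102.57 zdn [-0.0032  0.0011 -1.    ] F [ 0.1  0.  -0. ] w 0.085 g 0.0 j [-0.6   0.33 -0.03  1.22 -0.    0.75]
```

View pics/c32.png

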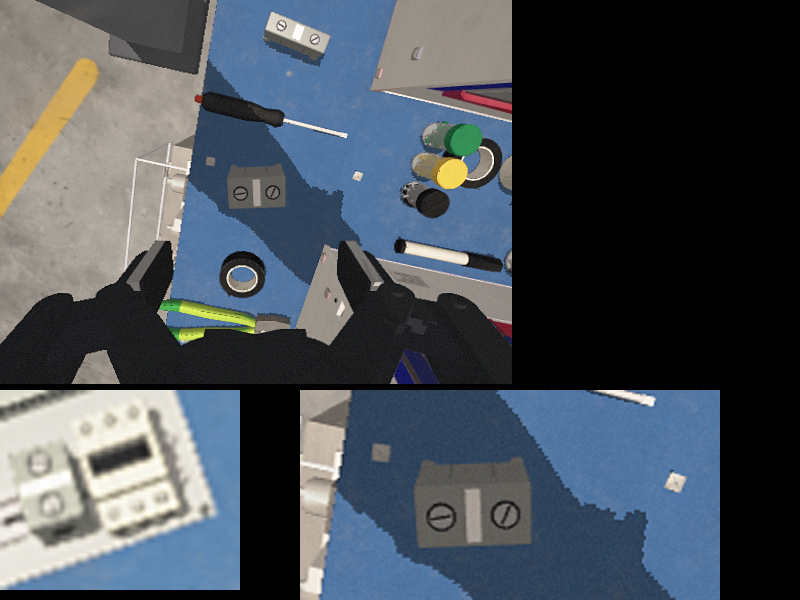

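Block 40 sits close beside the switch in the top crop. Block 32's top face is at u 227–286, v 177–208 in the wrist picture. The screwdriver is at (200–345, 98–135) and the tape at (243,275).

```bash
python3 -c "
from h import *
Z=lambda p:[(170+(x-300+.5)/2-.5,130+(y-390+.5)/2-.5) for x,y in p]
w=px2w('w32',Z([(415,484),(529,484),(531,545),(418,547)]),.056);print(w.mean(0),np.linalg.norm(w[0]-w[1]),np.linalg.norm(w[1]-w[2]),np.degrees(np.arctan2(*(w[1]-w[0])[[1,0]])))
s=px2w('w32',Z([(442,517),(506,515)]),.056);print(s.mean(0),np.degrees(np.arctan2(*(s[1]-s[0])[[1,0]])))
c=w.mean(0);row(c[0],c[1],.044,103)
"
```

```text
[ 0.43526934 -0.30708653  0.056     ] 0.0537389030950878 0.030782885825613653 12.617679564366641
[ 0.43566534 -0.30723948  0.056     ] 14.508178446206232
row [-0.0143, -0.0002, 0.3098, -0.0009, -0.0004, -0.0024] dist 0.155
```

```bash
python3 -m pendant '[-0.0143,0,0.05,0,0,-0.002,1,-0.0143,0,0.12,0,0,-0.002,1,-0.0143,0,0.19,0,0,-0.002,1,-0.0143,0,0.25,0,0,-0.002,1,-0.0143,0,0.31,0,0,-0.002,1,-0.0143,0,0.31,0,0,-0.002,1,-0.0143,0,0.31,0,0,-0.002,1,-0.0143,0,0.31,0,0,-0.002,0,-0.0143,0,0.31,0,0,-0.002,0,-0.0143,0,0.31,0,0,-0.002,0]' ; python3 -m pendant '[0,0,0,0,0,0,0,0,0,0,0,0,0,0,0,0,0,0,0,0,0,0,0,-0.04,0,0,0,0,0,0,-0.08,0,0,0,0,0,0,-0.14,0,0,0,0,0,0,-0.2,0,0,0,0,0,0,-0.26,0,0,0,0,0,0,-0.3,0,0,0,0,0,0,-0.3,0,0,0,0]'; python3 -c "
from h import *
st();row(.43,.0,.2,109.6);rail(-.004,.2,off=.006)"
```

```text
clock: 12.17
eef_pos: [0.4369, -0.3095, 0.0466]
tool_rot: [0.624, 0.782, -0.001, 0.001]
ft_force: [1.8, -0.8, 0.7]
grip_width: 0.0549
grasp_force: 62.9
clock: 13.0
eef_pos: [0.4381, -0.3104, 0.2002]
tool_rot: [0.624, 0.781, -0.0, 0.004]
ft_force: [0.3, -1.5, -1.4]
grip_width: 0.0555
grasp_force: 63.9
t 13.0 p [ 0.4381 -0.3104  0.2002] head 102.79 zdn [ 0.0065 -0.0061 -1.    ] F [ 0.3 -1.5 -1.4] w 0.0555 g 63.94433856010437 j [-0.62  0.34 -0.01  1.21 -0.    0.73]
row [0.6089, 0.1218, -0.0036, 0.0014, 0.0024, -0.0378] dist 0.31
target [0.5990944 0.2030456]
row [0.93, 0.5415, -0.0039, 0.0014, 0.0024, -0.0378] dist 0.538
```

```bash
python3 -m pendant '[0.609,0.122,0,0.001,0.002,-0.038,0,0.609,0.122,0,0.001,0.002,-0.038,0,0.609,0.122,0,0.001,0.002,-0.038,0,0.609,0.122,0,0.001,0.002,-0.038,0,0.609,0.122,0,0.001,0.002,-0.038,0,0.609,0.122,0,0.001,0.002,-0.038,0,0.609,0.122,0,0.001,0.002,-0.038,0,0.609,0.122,0,0.001,0.002,-0.038,0,0.93,0.541,0,0.001,0.002,-0.038,0,0.93,0.541,0,0.001,0.002,-0.038,0]'>/dev/null; python3 -c "
from h import *
st();rail(.02,.11,off=.006)"
```

```text
t 13.83 p [0.4794 0.0674 0.1935] head 109.63 zdn [-0.009   0.0055 -0.9999] F [ 0.7 -0.7 -1.7] w 0.055 g 63.98025870323181 j [ 0.14  0.25 -0.15  1.18  0.01  1.36]
target [0.59104   0.2256536]
row [0.2217, 0.3178, 0.1667, -0.0021, -0.0026, 0.0002] dist 0.211
```

```bash
python3 -m pendant '[0.22,0.317,0.02,-0.002,-0.002,0,0,0.22,0.317,0.02,-0.002,-0.002,0,0,0.22,0.317,0.02,-0.002,-0.002,0,0,0.22,0.317,0.02,-0.002,-0.002,0,0,0.22,0.317,0.02,-0.002,-0.002,0,0,0.22,0.317,0.06,-0.002,-0.002,0,0,0.22,0.317,0.12,-0.002,-0.002,0,0,0.22,0.317,0.166,-0.002,-0.002,0,0,0.22,0.317,0.166,-0.002,-0.002,0,0,0.22,0.317,0.166,-0.002,-0.002,0,0]'>/dev/null; python3 -c "
from h import *
st();rail(-.009,.07,off=.006);snap('wrist','wr3')
i=cv2.imread('pics/wr3.png');cv2.imwrite('pics/wr3b.png',cv2.resize(i[60:360,90:490],None,fx=2,fy=2,interpolation=cv2.INTER_CUBIC))"
```

```text
t 14.67 p [0.5905 0.2228 0.1087] head 109.65 zdn [-5.e-03  2.e-04 -1.e+00] F [ 0.3  0.7 -1.6] w 0.0555 g 64.11656856536865 j [0.36 0.59 0.15 1.13 0.   1.59]
target [0.6007724 0.1983356]
row [-0.0532, 0.0032, 0.0773, -0.0015, -0.0006, 0.0003] dist 0.047
```

View pics/wr3b.png

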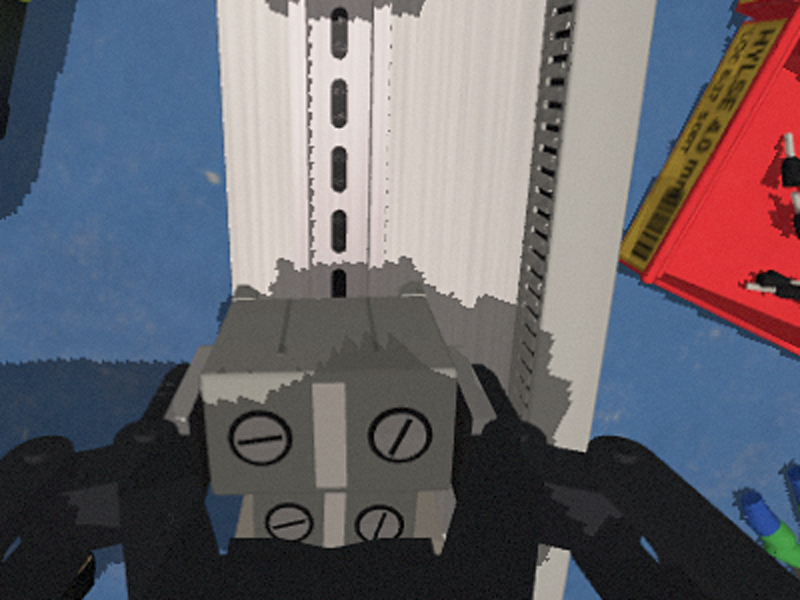

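```bash
python3 -c "
from h import *
np.set_printoptions(precision=4,suppress=True)
C=lambda p:[(90+(x+.5)/2-.5,60+(y+.5)/2-.5) for x,y in p]
n=np.array([.942,.3356]);tcp=np.array([.5905,.2228,.1087])
f=lambda p,z:print(((w:=px2w('wr3',C(p),z)[:,:2]-RC)@n),(w@RV))
f([(339,33),(339,103),(339,168),(338.5,230)],.017)
t=tcp[:2]-RC;print('tcp',t@n,t@RV)
print('held');f([(203,374),(456,372),(211,493),(455,490)],.1087+.0100);f([(261,438),(400,436)],.1187)
print('blk40 screws');f([(290,523),(380,524)],.068)
"
```

```text
[0.0055 0.0056 0.0057 0.0057] [0.1109 0.0877 0.0647 0.0413]
tcp 0.004533600000000058 0.017492959999999967
held
[-0.0238  0.0293 -0.0241  0.0312] [0.0362 0.0368 0.0058 0.0069]
[-0.0122  0.0182] [0.0205 0.0212]
blk40 screws
[-0.0109  0.0198] [-0.0487 -0.049 ]
```

```bash
python3 -c "
from h import *
rail(-.0113,.052,off=.0062)"
```

```text
target [0.60173268 0.19623612]
row [-0.0576, -0.0001, 0.1176, -0.0, -0.0006, 0.0002] dist 0.065
```

```bash
python3 -m pendant '[-0.03,0,0,0,0,0,0,-0.0576,0,0.0,0,0,0,0,-0.0576,0,0.02,0,0,0,0,-0.0576,0,0.05,0,0,0,0,-0.0576,0,0.075,0,0,0,0,-0.0576,0,0.085,0,0,0,0,-0.0576,0,0.095,0,0,0,0,-0.0576,0,0.105,0,0,0,0,-0.0576,0,0.112,0,0,0,0,-0.0576,0,0.117,0,0,0,0]'; python3 -c "
from h import *
st();rail(-.0113,.052,off=.0062)"
```

```text
clock: 15.55
eef_pos: [0.6023, 0.1965, 0.0525]
tool_rot: [0.576, 0.817, 0.001, -0.0]
ft_force: [-5.1, -0.7, 24.6]
grip_width: 0.0553
grasp_force: 67.5
t 15.55 p [0.6023 0.1965 0.0525] head 109.64 zdn [ 7.0e-04  2.4e-03 -1.0e+00] F [-5.1 -0.7 24.6] w 0.0553 g 67.47604250907898 j [0.31 0.65 0.09 1.01 0.   1.54]
target [0.60173268 0.19623612]
row [-0.0001, -0.0013, 0.001, 0.0005, -0.0006, 0.0002] dist 0.001
```

```bash
python3 -m pendant '[0,0,-0.001,0,0,0,1,0,0,-0.001,0,0,0,1,0,0,-0.001,0,0,0,1,0,0,-0.001,0,0,0,1,0,0,-0.001,0,0,0,1,0,0,-0.03,0,0,0,1,0,0,-0.08,0,0,0,1,0,0,-0.15,0,0,0,1,0,0,-0.22,0,0,0,1,0,0,-0.28,0,0,0,1]'; python3 -c "
from h import *
st();row(.423,-.0337,.2,104.8)"
```

```text
clock: 16.38
eef_pos: [0.6022, 0.1962, 0.1947]
tool_rot: [0.576, 0.817, 0.001, -0.0]
ft_force: [0.3, 0.6, 0.4]
grip_width: 0.0852
grasp_force: 0.0
t 16.38 p [0.6022 0.1962 0.1947] head 109.64 zdn [ 0.0014  0.0026 -1.    ] F [0.3 0.6 0.4] w 0.0852 g 0.0 j [0.31 0.54 0.28 1.32 0.   1.54]
row [-0.3126, -0.4921, -0.0123, 0.0007, -0.0006, 0.0269] dist 0.292
```

```bash
python3 -m pendant '[-0.31,-0.49,-0.012,0,0,0.027,1,-0.31,-0.49,-0.012,0,0,0.027,1,-0.31,-0.49,-0.012,0,0,0.027,1,-0.31,-0.49,-0.012,0,0,0.027,1,-0.31,-0.49,-0.012,0,0,0.027,1,-0.31,-0.49,-0.012,0,0,0.027,1,-0.31,-0.49,-0.012,0,0,0.027,1,-0.31,-0.49,-0.012,0,0,0.027,1,-0.31,-0.49,-0.012,0,0,0.027,1,-0.31,-0.49,-0.012,0,0,0.027,1]'>/dev/null; python3 -c "
from h import *
st();snap('wrist','w24');snap('top','top2')
i=cv2.imread('pics/w24.png');j=cv2.imread('pics/top2.png')
c=np.zeros((600,800,3),np.uint8);c[:384,:512]=i;c[390:590,:240]=cv2.resize(j[135:185,165:225],None,fx=4,fy=4,interpolation=cv2.INTER_CUBIC)
c[390:600,300:720]=cv2.resize(i[130:235,170:380],None,fx=2,fy=2,interpolation=cv2.INTER_CUBIC);cv2.imwrite('pics/c24.png',c)"
```

```text
t 17.22 p [ 0.424  -0.0323  0.1984] head 104.73 zdn [ 0.0021  0.0024 -1.    ] F [0.3 0.1 0.2] w 0.0856 g 0.0 j [-0.08  0.13 -0.29  1.15  0.    1.24]
```

View pics/c24.png

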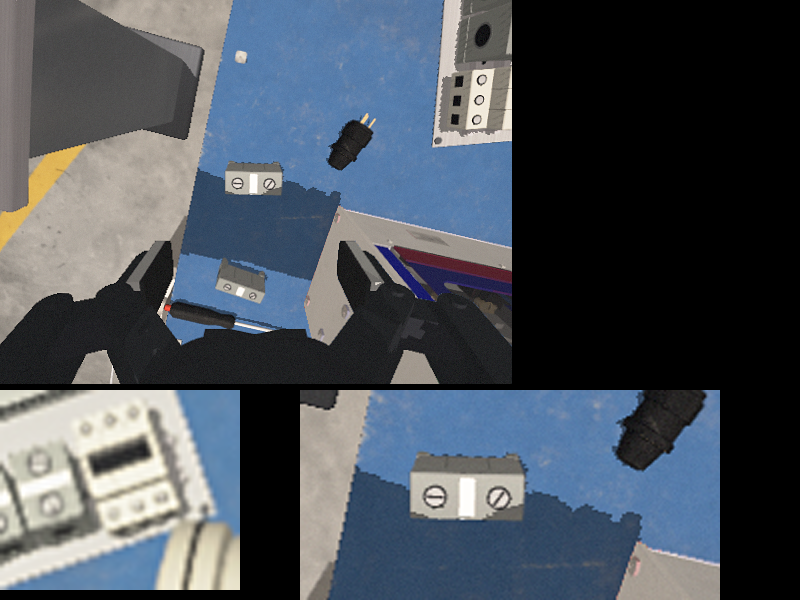

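Block 24's top face is at u 225–282, v 172–195 in the wrist picture. The connector is at (350,145) and the machine corner at (340,208), both clear of it.

```bash
python3 -c "
from h import *
Z=lambda p:[(170+(x-300+.5)/2-.5,130+(y-390+.5)/2-.5) for x,y in p]
w=px2w('w24',Z([(410,473),(524,474),(523,520),(411,517)]),.05);print(w.mean(0),np.linalg.norm(w[0]-w[1]),np.linalg.norm(w[1]-w[2]),np.degrees(np.arctan2(*(w[1]-w[0])[[1,0]])))
s=px2w('w24',Z([(435,497),(498,497)]),.05);print(s.mean(0),np.degrees(np.arctan2(*(s[1]-s[0])[[1,0]])))
c=(w.mean(0)+s.mean(0))/2;row(c[0],c[1]+.002,.038,104.3)
"
```

```text
[ 0.42108384 -0.03211084  0.05      ] 0.05459474328178142 0.023228922226092644 14.180482682123753
[ 0.42092276 -0.03253225  0.05      ] 14.690151171344567
row [0.0035, -0.0065, 0.3201, 0.0006, -0.0006, 0.0031] dist 0.16
```

```bash
python3 -m pendant '[0.0035,-0.0065,0.05,0,0,0.002,1,0.0035,-0.0065,0.12,0,0,0.002,1,0.0035,-0.0065,0.19,0,0,0.002,1,0.0035,-0.0065,0.26,0,0,0.002,1,0.0035,-0.0065,0.32,0,0,0.002,1,0.0035,-0.0065,0.32,0,0,0.002,1,0.0035,-0.0065,0.32,0,0,0.002,1,0.0035,-0.0065,0.32,0,0,0.002,0,0.0035,-0.0065,0.32,0,0,0.002,0,0.0035,-0.0065,0.32,0,0,0.002,0]' ; python3 -m pendant '[0,0,0,0,0,0,0,0,0,0,0,0,0,0,0,0,0,0,0,0,0,0,0,-0.04,0,0,0,0,0,0,-0.08,0,0,0,0,0,0,-0.14,0,0,0,0,0,0,-0.2,0,0,0,0,0,0,-0.26,0,0,0,0,0,0,-0.3,0,0,0,0,0,0,-0.3,0,0,0,0]'; python3 -c "
from h import *
st();rail(.05,.18,off=.0062)"
```

```text
clock: 18.15
eef_pos: [0.422, -0.0309, 0.0401]
tool_rot: [0.613, 0.79, 0.002, 0.001]
ft_force: [0.4, 1.0, 4.5]
grip_width: 0.0556
grasp_force: 62.1
clock: 18.98
eef_pos: [0.423, -0.0316, 0.1934]
tool_rot: [0.613, 0.79, 0.004, 0.004]
ft_force: [1.1, -0.5, -1.3]
grip_width: 0.0549
grasp_force: 64.5
t 18.98 p [ 0.423  -0.0316  0.1934] head 104.41 zdn [ 0.0113  0.0012 -0.9999] F [ 1.1 -0.5 -1.3] w 0.0549 g 64.45969104766846 j [-0.08  0.12 -0.31  1.13  0.    1.24]
target [0.5811604  0.25398072]
row [0.4745, 0.4482, 0.0311, 0.0036, 0.0007, -0.0288] dist 0.327
```

```bash
python3 -m pendant '[0.474,0.448,0.031,0.0036,0,-0.029,0,0.474,0.448,0.031,0.0036,0,-0.029,0,0.474,0.448,0.031,0.0036,0,-0.029,0,0.474,0.448,0.031,0.0036,0,-0.029,0,0.474,0.448,0.031,0.0036,0,-0.029,0,0.474,0.448,0.031,0.0036,0,-0.029,0,0.474,0.448,0.031,0.0036,0,-0.029,0,0.474,0.448,0.1,0.0036,0,-0.029,0,0.474,0.448,0.19,0.0036,0,-0.029,0,0.474,0.448,0.19,0.0036,0,-0.029,0]'>/dev/null; python3 -c "
from h import *
st();rail(.02,.046,off=.0062);snap('wrist','wr4')
i=cv2.imread('pics/wr4.png');cv2.imwrite('pics/wr4b.png',cv2.resize(i[60:360,90:490],None,fx=2,fy=2,interpolation=cv2.INTER_CUBIC))"
```

```text
t 19.82 p [0.5743 0.2549 0.0861] head 109.81 zdn [-0.0199 -0.0051 -0.9998] F [-2.8 -0.7 -4. ] w 0.0555 g 64.37611699104309 j [0.42 0.62 0.13 1.1  0.   1.64]
target [0.5912284  0.22572072]
row [-0.0665, 0.0137, 0.0798, -0.0065, -0.0006, 0.0011] dist 0.052
```

View pics/wr4b.png

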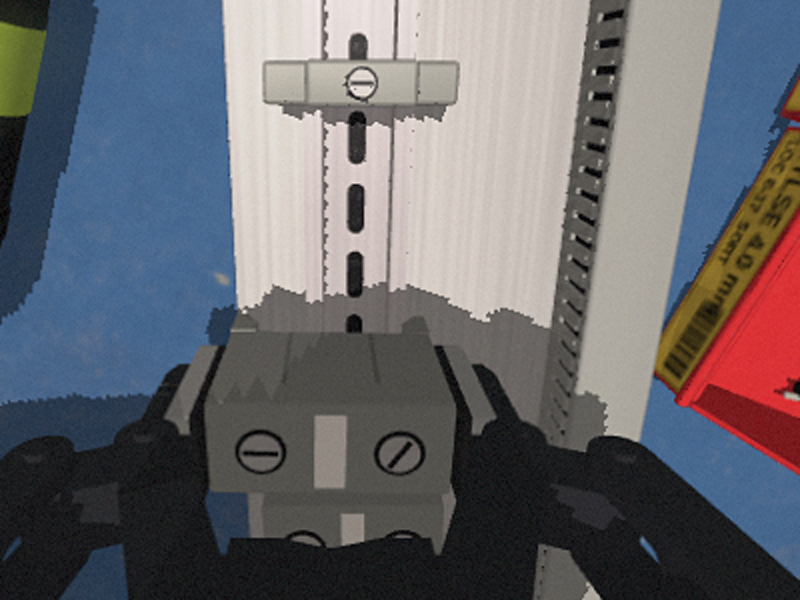

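```bash
python3 -c "
from h import *
np.set_printoptions(precision=4,suppress=True)
C=lambda p:[(90+(x+.5)/2-.5,60+(y+.5)/2-.5) for x,y in p]
n=np.array([.942,.3356]);tcp=np.array([.5743,.2549,.0861])
f=lambda p,z:print(((w:=px2w('wr4',C(p),z)[:,:2]-RC)@n),(w@RV))
f([(357,137),(355.5,209),(355,274)],.017)
t=tcp[:2]-RC;print('tcp',t@n,t@RV)
print('held');f([(205,404),(456,403),(210,490),(451,491)],.0861+.0100);f([(261,452),(400,453)],.0961)
print('blk32 +edge');f([(265,505),(449,504)],.062);print('bracket');f([(262,104),(458,104)],.03)
row(.5912,.2257,.1,109.6)
"
```

```text
[0.0054 0.0053 0.0056] [0.1135 0.09   0.0672]
tcp 4.596000000007119e-05 0.05316787999999998
held
[-0.0284  0.0253 -0.0287  0.0259] [0.0642 0.0653 0.0419 0.0427]
[-0.0167  0.014 ] [0.0523 0.0526]
blk32 +edge
[-0.0216  0.0338] [0.0084 0.0099]
bracket
[-0.023   0.0345] [0.1241 0.1244]
row [-0.0642, 0.0146, -0.0287, -0.0076, -0.0005, 0.0008] dist 0.036
```

```bash
python3 -m pendant '[0,0,0,0,0,0,0,0,0,0,0,0,0,0,0,0,0,0,0,0,0,0,0,0,0,0,0,0,0,0,0,0,0,0,0,0,0,0,0,0,0,0,0,0,0,0,0,0,0,0,0,0,0,0,0,0,0,0,0,0,0,0,0,0,0,0,0,0,0,0]'>/dev/null; python3 -c "
from h import *
st();rail(.0255,.046,off=.0062)"
```

```text
t 20.7 p [0.5776 0.2542 0.0933] head 109.64 zdn [-0.0109 -0.0013 -0.9999] F [ 0.5 -0.1 -1.4] w 0.0549 g 64.36199069023132 j [0.41 0.61 0.14 1.11 0.   1.64]
target [0.5893826  0.23090172]
row [-0.052, 0.0075, 0.0945, -0.0034, -0.0008, 0.0002] dist 0.054
```

```bash
python3 -m pendant '[-0.02,0.0075,0,-0.0034,-0.001,0,0,-0.052,0.0075,0.0,-0.0034,-0.001,0,0,-0.052,0.0075,0.02,-0.0034,-0.001,0,0,-0.052,0.0075,0.04,-0.0034,-0.001,0,0,-0.052,0.0075,0.055,-0.0034,-0.001,0,0,-0.052,0.0075,0.065,-0.0034,-0.001,0,0,-0.052,0.0075,0.075,-0.0034,-0.001,0,0,-0.052,0.0075,0.084,-0.0034,-0.001,0,0,-0.052,0.0075,0.09,-0.0034,-0.001,0,0,-0.052,0.0075,0.0935,-0.0034,-0.001,0,0]'; python3 -c "
from h import *
st();rail(.0255,.046,off=.0062)"
```

```text
clock: 21.53
eef_pos: [0.5892, 0.2312, 0.0462]
tool_rot: [0.576, 0.818, -0.0, 0.0]
ft_force: [-4.5, -0.5, 8.6]
grip_width: 0.0552
grasp_force: 65.9
t 21.53 p [0.5892 0.2312 0.0462] head 109.67 zdn [-2.e-04 -6.e-04 -1.e+00] F [-4.5 -0.5  8.6] w 0.0552 g 65.94333171844482 j [ 0.37  0.65  0.08  1.   -0.    1.6 ]
target [0.5893826  0.23090172]
row [-0.0007, 0.0002, 0.0004, -0.0001, 0.0002, 0.0004] dist 0.0
```

```bash
python3 -m pendant '[0,0,0,0,0,0,1,0,0,0,0,0,0,1,0,0,0,0,0,0,1,0,0,0,0,0,0,1,0,0,0,0,0,0,1,0,0,-0.03,0,0,0,1,0,0,-0.08,0,0,0,1,0,0,-0.15,0,0,0,1,0,0,-0.22,0,0,0,1,0,0,-0.3,0,0,0,1]'; python3 -c "
from h import *
st();row(.40,.05,.2,90);row(.4393,-.158,.2,84)"
```

```text
clock: 22.37
eef_pos: [0.5885, 0.2306, 0.1969]
tool_rot: [0.576, 0.817, -0.001, -0.0]
ft_force: [1.2, -0.3, -0.4]
grip_width: 0.0857
grasp_force: 0.0
t 22.37 p [0.5885 0.2306 0.1969] head 109.64 zdn [-0.002  -0.0015 -1.    ] F [ 1.2 -0.3 -0.4] w 0.0857 g 0.0 j [ 0.37  0.54  0.29  1.33 -0.    1.6 ]
row [-0.2135, -0.4766, -0.0048, -0.0007, 0.0004, 0.1091] dist 0.261
row [-0.6318, -0.5423, -0.0044, -0.0007, 0.0004, 0.1424] dist 0.416
```

```bash
python3 -m pendant '[-0.213,-0.476,-0.005,0,0,0.11,1,-0.213,-0.476,-0.005,0,0,0.11,1,-0.213,-0.476,-0.005,0,0,0.11,1,-0.213,-0.476,-0.005,0,0,0.11,1,-0.213,-0.476,-0.005,0,0,0.11,1,-0.213,-0.476,-0.005,0,0,0.11,1,-0.63,-0.542,-0.005,0,0,0.142,1,-0.63,-0.542,-0.005,0,0,0.142,1,-0.63,-0.542,-0.005,0,0,0.142,1,-0.63,-0.542,-0.005,0,0,0.142,1]'>/dev/null; python3 -c "
from h import *
st();row(.4393,-.158,.2,84)"
```

```text
t 23.2 p [ 0.4326 -0.1086  0.2   ] head 84.11 zdn [ 2.5e-03 -9.0e-04 -1.0e+00] F [ 1.1 -0.1  0.8] w 0.0855 g 0.0 j [-0.25  0.17 -0.24  1.16 -0.    1.43]
row [-0.0969, 0.0234, 0.0002, 0.0008, 0.0002, 0.0006] dist 0.05
```

```bash
python3 -m pendant '[-0.08,0.015,0,0,0,0,1,-0.08,0.015,0,0,0,0,1,-0.08,0.015,0,0,0,0,1,-0.08,0.015,0,0,0,0,1,-0.08,0.015,0,0,0,0,1,-0.08,0.015,0,0,0,0,1,-0.08,0.015,0,0,0,0,1,-0.08,0.015,0,0,0,0,1,-0.08,0.015,0,0,0,0,1,-0.08,0.015,0,0,0,0,1]'>/dev/null; python3 -c "
from h import *
st();snap('wrist','w16');snap('top','top3')
i=cv2.imread('pics/w16.png');j=cv2.imread('pics/top3.png')
c=np.zeros((600,800,3),np.uint8);c[:384,:512]=i;c[390:590,:240]=cv2.resize(j[135:185,165:225],None,fx=4,fy=4,interpolation=cv2.INTER_CUBIC)
c[390:600,300:720]=cv2.resize(i[130:235,170:380],None,fx=2,fy=2,interpolation=cv2.INTER_CUBIC);cv2.imwrite('pics/c16.png',c)"
```

```text
t 24.03 p [ 0.4362 -0.1468  0.1993] head 84.14 zdn [ 4.e-04 -6.e-04 -1.e+00] F [ 0.1  0.2 -0.1] w 0.0853 g 0.0 j [-0.32  0.2  -0.2   1.17 -0.    1.35]
```

View pics/c16.png

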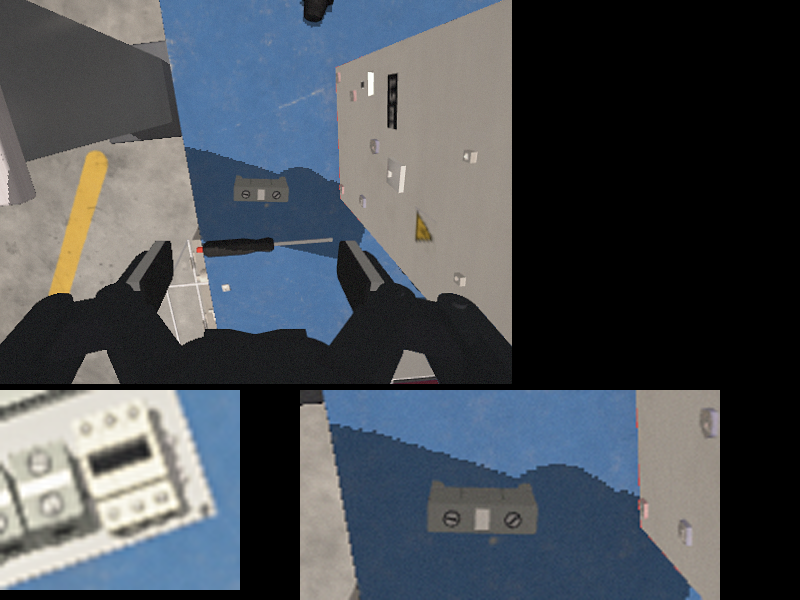

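Block 16's top face is at u 233–288, v 185–202 in the wrist picture. The screwdriver is at (200–332, 245) and the machine is to the right of u 338.

```bash
python3 -c "
from h import *
Z=lambda p:[(170+(x-300+.5)/2-.5,130+(y-390+.5)/2-.5) for x,y in p]
w=px2w('w16',Z([(427,501),(537,503),(537,535),(429,532)]),.044);print(w.mean(0),np.linalg.norm(w[0]-w[1]),np.linalg.norm(w[1]-w[2]),np.degrees(np.arctan2(*(w[1]-w[0])[[1,0]])))
s=px2w('w16',Z([(451,519),(513,520)]),.044);print(s.mean(0),np.degrees(np.arctan2(*(s[1]-s[0])[[1,0]])))
d=px2w('w16',[(205,247),(332,240)],.012);print(d)
c=(w.mean(0)+s.mean(0))/2;row(c[0],c[1]+.002,.032,82.7)
"
```

```text
[ 0.43941896 -0.16061967  0.044     ] 0.054901837038181855 0.017005179748816143 -6.947110521297659
[ 0.43906556 -0.16144162  0.044     ] -6.836997722190458
[[ 0.36589215 -0.23140646  0.012     ]
 [ 0.51760614 -0.23769367  0.012     ]]
row [-0.0229, 0.0083, 0.3344, 0.0001, 0.0002, 0.0078] dist 0.168
```

```bash
python3 -m pendant '[-0.023,0.008,0.05,0,0,0.007,1,-0.023,0.008,0.12,0,0,0.007,1,-0.023,0.008,0.19,0,0,0.007,1,-0.023,0.008,0.26,0,0,0.007,1,-0.023,0.008,0.31,0,0,0.007,1,-0.023,0.008,0.334,0,0,0.007,1,-0.023,0.008,0.334,0,0,0.007,1,-0.023,0.008,0.334,0,0,0.007,0,-0.023,0.008,0.334,0,0,0.007,0,-0.023,0.008,0.334,0,0,0.007,0]' ; python3 -m pendant '[0,0,0,0,0,0,0,0,0,0,0,0,0,0,0,0,0,0,0,0,0,0,0,-0.04,0,0,0,0,0,0,-0.08,0,0,0,0,0,0,-0.14,0,0,0,0,0,0,-0.2,0,0,0,0,0,0,-0.26,0,0,0,0,0,0,-0.3,0,0,0,0,0,0,-0.32,0,0,0,0]'; python3 -c "
from h import *
st();row(.43,-.0,.19,100);rail(.07,.18,off=.0062)"
```

```text
clock: 24.97
eef_pos: [0.4405, -0.1598, 0.0339]
tool_rot: [0.75, 0.661, 0.001, 0.002]
ft_force: [0.4, 0.2, 1.2]
grip_width: 0.0552
grasp_force: 63.0
clock: 25.8
eef_pos: [0.4403, -0.1597, 0.1958]
tool_rot: [0.75, 0.661, 0.001, 0.003]
ft_force: [0.7, -0.5, -0.2]
grip_width: 0.055
grasp_force: 63.6
t 25.8 p [ 0.4403 -0.1597  0.1958] head 82.82 zdn [ 0.0059 -0.0025 -1.    ] F [ 0.7 -0.5 -0.2] w 0.055 g 63.623939752578735 j [-0.35  0.21 -0.2   1.16 -0.    1.35]
row [0.3143, -0.0605, 0.0108, 0.0019, 0.0008, -0.0954] dist 0.16
target [0.5744484  0.27282072]
row [0.8918, 0.1578, 0.0311, 0.0018, 0.001, -0.1488] dist 0.453
```

```bash
python3 -m pendant '[0.314,-0.06,0.011,0.002,0.001,-0.095,0,0.314,-0.06,0.011,0.002,0.001,-0.095,0,0.314,-0.06,0.011,0.002,0.001,-0.095,0,0.314,-0.06,0.011,0.002,0.001,-0.095,0,0.89,0.158,0.02,0.002,0.001,-0.148,0,0.89,0.158,0.02,0.002,0.001,-0.148,0,0.89,0.158,0.02,0.002,0.001,-0.148,0,0.89,0.158,0.02,0.002,0.001,-0.148,0,0.89,0.158,0.02,0.002,0.001,-0.148,0,0.89,0.158,0.02,0.002,0.001,-0.148,0]'>/dev/null; python3 -c "
from h import *
st();rail(.07,.085,off=.0062)"
```

```text
t 26.63 p [0.5461 0.2232 0.183 ] head 109.49 zdn [-0.006   0.0019 -1.    ] F [ 1.8 -0.6  0.7] w 0.055 g 63.614147901535034 j [0.39 0.46 0.13 1.24 0.   1.62]
target [0.5744484  0.27282072]
row [0.0738, 0.0875, 0.1959, -0.0016, -0.0012, -0.0006] dist 0.113
```

```bash
python3 -m pendant '[0.05,0.07,0,-0.0016,-0.001,0,0,0.05,0.07,0,-0.0016,-0.001,0,0,0.05,0.07,0.06,-0.0016,-0.001,0,0,0.05,0.07,0.12,-0.0016,-0.001,0,0,0.05,0.07,0.18,-0.0016,-0.001,0,0,0.05,0.07,0.18,-0.0016,-0.001,0,0,0.05,0.07,0.18,-0.0016,-0.001,0,0,0.05,0.07,0.18,-0.0016,-0.001,0,0,0.05,0.07,0.18,-0.0016,-0.001,0,0,0.05,0.07,0.18,-0.0016,-0.001,0,0]'>/dev/null; python3 -c "
from h import *
st();rail(.0508,.04,off=.0062);snap('wrist','wr5')
i=cv2.imread('pics/wr5.png');cv2.imwrite('pics/wr5b.png',cv2.resize(i[60:360,90:490],None,fx=2,fy=2,interpolation=cv2.INTER_CUBIC))"
```

```text
t 27.47 p [0.5715 0.2572 0.0955] head 109.45 zdn [ 0.0039  0.0026 -1.    ] F [-0.1 -0.3 -0.6] w 0.0552 g 63.87796998023987 j [0.42 0.59 0.11 1.08 0.   1.65]
target [0.58089192 0.25473432]
row [-0.011, 0.0156, 0.1111, 0.0015, -0.0004, -0.0008] dist 0.056
```

View pics/wr5b.png

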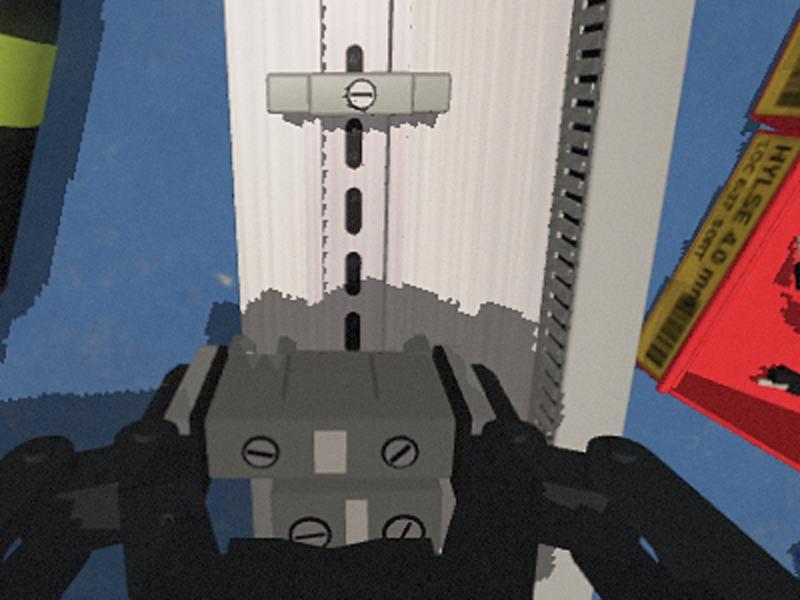

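```bash
python3 -c "
from h import *
np.set_printoptions(precision=4,suppress=True)
C=lambda p:[(90+(x+.5)/2-.5,60+(y+.5)/2-.5) for x,y in p]
n=np.array([.942,.3356]);tcp=np.array([.5715,.2572,.0955])
f=lambda p,z:print(((w:=px2w('wr5',C(p),z)[:,:2]-RC)@n),(w@RV))
f([(353,211),(352.5,272)],.017)
t=tcp[:2]-RC;print('tcp',t@n,t@RV)
print('held');f([(206,421),(456,419),(208,477),(454,479)],.0955+.0100);f([(260.5,453),(400,452)],.1055)
print('blk24 screws, edge');f([(310,532),(404,530)],.056);f([(272,485),(443,488)],.056)
"
```

```text
[0.005 0.005] [0.0902 0.0676]
tcp -0.0018197599999999604 0.056274159999999955
held
[-0.0304  0.0237 -0.031   0.0243] [0.0637 0.0639 0.0492 0.0483]
[-0.0189  0.0118] [0.0555 0.0556]
blk24 screws, edge
[-0.0104  0.0217] [-0.0127 -0.0121]
[-0.0226  0.034 ] [0.0067 0.0051]
```

```bash
python3 -m pendant '[-0.011,0.0156,0,0,0,-0.001,0,-0.011,0.0156,0,0,0,-0.001,0,-0.011,0.0156,0.03,0.001,0,-0.001,0,-0.011,0.0156,0.05,0.001,0,-0.001,0,-0.011,0.0156,0.07,0.001,0,-0.001,0,-0.011,0.0156,0.08,0.001,0,-0.001,0,-0.011,0.0156,0.09,0.001,0,-0.001,0,-0.011,0.0156,0.1,0.001,0,-0.001,0,-0.011,0.0156,0.107,0.001,0,-0.001,0,-0.011,0.0156,0.11,0.001,0,-0.001,0]'; python3 -c "
from h import *
st();rail(.0508,.04,off=.0062)"
```

```text
clock: 28.35
eef_pos: [0.5792, 0.2542, 0.0398]
tool_rot: [0.576, 0.817, -0.001, -0.001]
ft_force: [-6.9, -2.8, 19.0]
grip_width: 0.0552
grasp_force: 66.1
t 28.35 p [0.5792 0.2542 0.0398] head 109.64 zdn [-2.4e-03 -1.0e-04 -1.0e+00] F [-6.9 -2.8 19. ] w 0.0552 g 66.14568829536438 j [0.41 0.66 0.07 0.99 0.   1.64]
target [0.58089192 0.25473432]
row [-0.0001, 0.0035, -0.0004, -0.0007, -0.0002, 0.0002] dist 0.002
```

Seated. I'll release, rise, retreat to a spot that leaves the row in view, and check.

```bash
python3 -m pendant '[0,0,0,0,0,0,1,0,0,0,0,0,0,1,0,0,0,0,0,0,1,0,0,0,0,0,0,1,0,0,0,0,0,0,1,0,0,-0.03,0,0,0,1,0,0,-0.08,0,0,0,1,0,0,-0.15,0,0,0,1,0,0,-0.22,0,0,0,1,0,0,-0.3,0,0,0,1]'; python3 -m pendant '[-0.2,-0.2,-0.05,0,0,0,1,-0.33,-0.2,-0.05,0,0,0,1,-0.33,-0.2,-0.05,0,0,0,1,-0.33,-0.2,-0.05,0,0,0,1,-0.33,-0.2,-0.05,0,0,0,1,-0.33,-0.2,-0.05,0,0,0,1,-0.33,-0.2,-0.05,0,0,0,1,-0.33,-0.2,-0.05,0,0,0,1,-0.33,-0.2,-0.05,0,0,0,1,-0.33,-0.2,-0.05,0,0,0,1]'>/dev/null;python3 -c "
from h import *
st();snap('wrist','wf');snap('top','topf')
i=cv2.imread('pics/wf.png');j=cv2.imread('pics/topf.png')
c=np.zeros((600,800,3),np.uint8);c[:384,:512]=i;c[390:590,:240]=cv2.resize(j[140:190,165:225],None,fx=4,fy=4,interpolation=cv2.INTER_CUBIC)
c[390:600,250:790]=cv2.resize(j[185:255,190:370],None,fx=3,fy=3,interpolation=cv2.INTER_CUBIC);cv2.imwrite('pics/cf.png',c)"
```

```text
clock: 29.18
eef_pos: [0.5786, 0.2537, 0.1877]
tool_rot: [0.576, 0.817, -0.003, -0.002]
ft_force: [-0.2, 0.6, -0.8]
grip_width: 0.0854
grasp_force: 0.0
t 30.02 p [0.541  0.0665 0.2126] head 109.76 zdn [-3.9e-03 -3.0e-04 -1.0e+00] F [-0.5  0.5 -0.2] w 0.0856 g 0.0 j [0.12 0.35 0.05 1.27 0.   1.35]
```

View pics/cf.png

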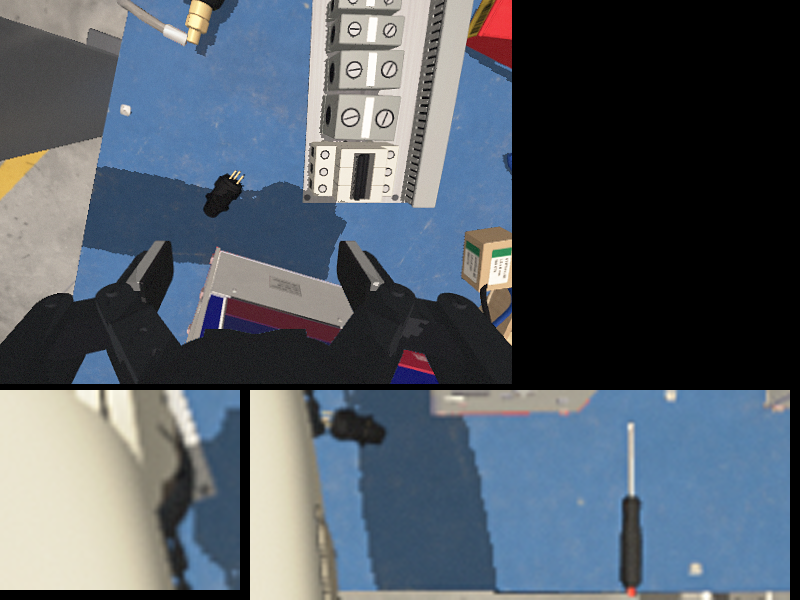

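```bash
python3 -c "
from h import *
np.set_printoptions(precision=4,suppress=True)
n=np.array([.942,.3356])
w=px2w('wf',[(350,118),(385,118),(354,69.5),(390,69),(355,29.5),(390,30),(358,1),(391,1)],[.068,.068,.062,.062,.056,.056,.05,.05])[:,:2]-RC
w=w.reshape(4,2,2).mean(1);print(w@n,w@RV,np.diff(w@RV))"
```

```text
[0.0041 0.0057 0.0048 0.0062] [-0.0502 -0.0088  0.0238  0.0477] [0.0414 0.0326 0.0239]
```

```bash
python3 -c "
from h import *
print(bot.job_done())"
```

```text
the job is handed in; nothing more can be done
None
```

The job is handed in at about 30 s: all four blocks sit on the rail in order 40, 32, 24, 16 from the switch, with gaps I measured at about 4–6 mm, and nothing touched the screwdriver, connector or tape; no verdict came back.

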